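# Run-down check of a rotary display stand

## Robot

A 6-joint arm with a two-finger parallel gripper is mounted at the origin on the work surface. World frame = base frame: x ahead of the robot, y to its left, z up, the work surface at z = 0. Lengths are in m, angles in rad, forces in N, time in s.
With the tool pointing down it reaches from about 0.4 to 0.825 m from the base axis. Payload 7 kg.
Tool frame: the origin (TCP) lies between the finger pads, 19 mm behind the fingertips; this is the grasp point; z points along the fingers, y is the line along which they close (so a half turn about z gives the same grasp; the last joint's range is limited). The gripper opens to 88 mm and grips with 3 to 60 N. Pads are 19 mm wide; open, the fingers measure 130 mm over their backs; the gripper's body (78 mm by 193 mm) begins 47 mm behind the grasp point.
Start: joints at [1.626, 0.359, 0.012, 0, -1.224, -0.288], TCP at [0.156, 0.657, 0.245] pointing down, gripper open.
Joint ranges: [-3.07, 3.07], [-1.43, 2.12], [-1.02, 1.25], [-3.03, 1.67], [-3.05, -0], [-3.03, 3.03]. Speed limits (rad/s): [2.39, 2.39, 3.01, 3.14, 3.14, 3.14].

## Interface

Orientations are given as [roll, pitch, yaw] about the fixed x, y, z axes, in that order (R = Rz(yaw) Ry(pitch) Rx(roll)).
In Python, from station import * gives the robot as it stands.
- The arm moves only by the tool servo_tool, never from a script. Its argument "moves" is a list of rows, each an object of numbers: "jaw": the opening, from 0 (shut) to 1 (fully open); "dx", "dy", "dz": the shift along the world's x, y, z in m; "roll": the turn about the world's z in degrees. A call has exactly 10 rows; each row shifts and turns the commanded pose from where the row before left it; what a row does not reach is not made up. A row lasts 1/8 s, in which the tool goes at most 62.5 mm and 10.7 degrees, less where a joint would pass 70% of its speed; a pose out of reach is approached as far as the arm can. A call with a gripper value outside its range is refused whole. The fingers move at their own pace and stop on an object; "newtons" is the grip in N (left out, the last holds). Time passes only in rows, so rows that do not move let the fingers close, or fill a call up. It gives the time, the measured TCP pose, the force, the opening and the grip force at its end, in the units of the state.
- get_state(): the state, without advancing time (a new reading comes with each control period).
- grab_frame(name): name is "scene" or "top" or "wrist"; returns (picture, depth): 480x640x3 uint8, red, green, blue; 480x640 float32, m along the optical axis (not along the pixel's ray), 0 where there is no reading.
- calibration(name): a dict with "intrinsics" (3x3 intrinsics, pixels), "k1" (the pictures are not rectified: a ray, as slopes to the right and down, at radius r is drawn at 1 + k1 r^2 times it, then the intrinsics apply), "R" (3x3) and "t" (3): a world point X has camera coordinates R X + t. Camera axes: x right, y down, z forward; pixel columns grow to the right and rows downward; lengths in m; the calibration is good to about 2 mm. A picture is of the moment at which its call begins: read the wrist's pose just before it. calibration takes no time and is no camera call; for the wrist camera it gives the pose at the moment of the call.
- job_done(): hands the job in; it is judged then, once.
The state is a dict: "t": time; "q": joint angles; "qd": joint speeds; "joint_efforts": joint torques, N m; "eef_pos": TCP position; "ee_rot": TCP orientation; "force": force on the tool from outside, world axes, zero at the start; "moment": the same for the moment, N m; "width": finger opening in m; "gripper_force": force on a finger pad.
Only numpy, scipy, OpenCV 4.12 (cv2) and the standard library are available. Lean on these libraries where they do the work, as an engineer would, in place of code of your own. Each camera call takes 0.05 s, during which the arm holds its last target. There are 200 camera calls.

## Task

Before the rotary display stand is sold, check that it coasts freely: give the platter a gentle push, preferably at its upright post, let go, and while it turns on its own keep the gripper directly above the moving post (TCP within 25 mm sideways of the post's axis, fingertips less than 70 mm above the post, touching nothing) for five seconds without a break, all while it still turns faster than one turn in 15 s. Never let it spin faster than one turn in 4 s, and do not touch the can or the things lying around. Then let it run out, or stop it by hand, and finish with the platter at a standstill and the can still upright in its place on it.

Things in the scene. Friction and masses are not known exactly. Their poses are not given: they have to be found in the camera images.
- stand: Rotary display stand, fixed to the table. Origin: on the turning axis (vertical), at table height. A dark steel foot (170 mm wide) and short column carry a round wooden dish-shaped platter 300 mm in diameter: underside 30 mm, inner floor 40 mm, top of its 4 mm thick rim 48 mm above the table.
- platter (a joint): Turning angle of the platter on the stand in rad, 0 at the start, positive anticlockwise seen from above, no stops. Nominal: platter with post 1.25 kg (+-25 %), inertia about the axis 0.0165 kg m2 including the can; bearing drag 0.0008 N m plus 0.0008 N m per rad/s, so it coasts from 1 rad/s to rest in some 14 s.
- post (a point): Centre of the top of the platter's upright push post: plain aluminium cylinder, 32 mm in diameter, standing on the platter floor 115 mm from the turning axis; it is 75 mm tall, its top 115 mm above the table. It turns with the platter. The can stands on the other side of the axis, in line with post and axis.
- can_place (a point): Point on the platter floor (40 mm above the table) where the can belongs, 75 mm from the turning axis, straight across the axis from the post; turns with the platter.
- can: Plain green painted tin, 72 mm in diameter, 100 mm tall, nominal 0.35 kg (0.6 to 1.5 times), standing loose on the platter across the axis from the post, about 190 mm from it. Origin: centre of its underside, z along its axis.
- carton: Bystander: closed cardboard box 130 x 170 x 90 mm high, origin under its centre.
- radio: Bystander: small dark wooden table radio 100 x 180 x 100 mm high, origin under its centre.
- mug: Bystander: white mug 80 mm in diameter, 90 mm tall, origin under its centre.

How it is judged:
On the way:
1. the platter coasts faster than one turn in 15 s (0.42 rad/s) untouched, with the TCP within 25 mm sideways of the post's axis and less than 90 mm above its top, for 5 s without a break ((velocity of joint platter above 0.4189 rad/s or velocity of joint platter below -0.4189 rad/s) and horizontal distance between the grasp point and post below 0.025 m and z of the grasp point in the frame of post below 0.09 m and contact force between each of the fingers, the arm and stand below 0.05 N), for 5 s.
At the end, for the whole second after the job is handed in: The platter stands still (under 0.03 rad/s), the can is upright (within 0.15 rad) and within 30 mm of its place on the platter (velocity of joint platter between -0.03 and 0.03 rad/s and distance between can and can_place below 0.03 m and angle between can's own z axis and vertical below 0.15 rad); the robot touches nothing.
It fails at once if the platter spins faster than one turn in 4 s (1.57 rad/s) (velocity of joint platter above 1.6 rad/s or velocity of joint platter below -1.6 rad/s).
It fails at once if the can is tipped or shifted more than 30 mm on the platter (not (distance between can and can_place below 0.03 m) or not (angle between can's own z axis and vertical below 0.3 rad)).
It fails at once if the robot touches the can (contact force between any of the fingers, the arm and can above 0.5 N).
It fails at once if the carton, radio or mug is moved more than 20 mm (distance of any of carton, radio, mug from where it was at the start of the episode above 0.02 m).
It also fails if it takes over 72 s, if anything falls off the work surface, if the arm or the gripper's body presses on something with over 40 N, if the wrist force passes 120 N, or if a joint passes its speed limit or range.

## Working session

There is one attempt and no reset: what is moved stays moved. The work goes in short steps, Python scripts to look and compute and a tool call to move; the robot and the scene stay as the last step left them, time stands still between calls to the robot, and variables do not carry over. Pictures are saved under pics/ and viewed, at most 10 in all, crops included, and the job is handed in when it is done.

Besides the shell and the picture viewer there is one more tool, called after "Emit:" as a command line: name --argument value ..., lists and objects as JSON in quotes. servo_tool: Moves the arm, as the interface text tells. Its arguments: {"type":"object","properties":{"moves":{"type":"array","items":{"type":"object","properties":{"jaw":{"type":"number"},"dx":{"type":"number"},"dy":{"type":"number"},"dz":{"type":"number"},"roll":{"type":"number"}}}},"newtons":{"type":"number"}},"required":["moves"]}

```bash
mkdir -p pics; ls
python3 - <<'E'
from station import *
import cv2, numpy as np
s=get_state(); print({k:np.round(v,3) for k,v in s.items()})
for n in ["top","scene"]:
    im,d=grab_frame(n); c=calibration(n); np.savez(f'pics/{n}0.npz',im=im,d=d,**c)
    print(n,c)
    cv2.imwrite(f'pics/{n}0.png',im[:,:,::-1])
E
```

```text
pics
{'t': np.float64(0.0), 'q': array([ 1.626,  0.359,  0.011, -0.   , -1.224, -0.288]), 'qd': array([ 0.001, -0.   ,  0.001, -0.   , -0.   , -0.001]), 'joint_efforts': array([ 2.0000e-03, -5.8272e+01,  2.9306e+01,  6.9970e+00,  7.0000e-03,
       -0.0000e+00]), 'eef_pos': array([0.156, 0.656, 0.244]), 'ee_rot': array([ 3.14 , -0.   , -0.233]), 'force': array([-0.012, -0.73 , -0.136]), 'moment': array([ 0.008, -0.038,  0.044]), 'gripper_force': np.float64(0.0), 'width': np.float64(0.087)}
top {'intrinsics': array([[573.97127813,   0.        , 321.52649474],
       [  0.        , 573.97127813, 248.87085271],
       [  0.        ,   0.        ,   1.        ]]), 'k1': 0.034789769096262926, 'R': array([[-1.09264446e-02, -9.99940294e-01, -1.45432116e-04],
       [-9.96546145e-01,  1.09013294e-02, -8.23221816e-02],
       [ 8.23188519e-02, -7.54558941e-04, -9.96605758e-01]]), 't': array([0.02004499, 0.58151067, 1.65123379])}
scene {'intrinsics': array([[478.10517433,   0.        , 327.80449188],
       [  0.        , 478.10517433, 239.0944281 ],
       [  0.        ,   0.        ,   1.        ]]), 'k1': -0.054315899601515324, 'R': array([[ 0.61228253,  0.79063515, -0.0024819 ],
       [ 0.68087272, -0.52887095, -0.50666345],
       [-0.40189854,  0.30853132, -0.86214035]]), 't': array([-0.36869952, -0.34556551,  1.56988543])}
```

View pics/top0.png

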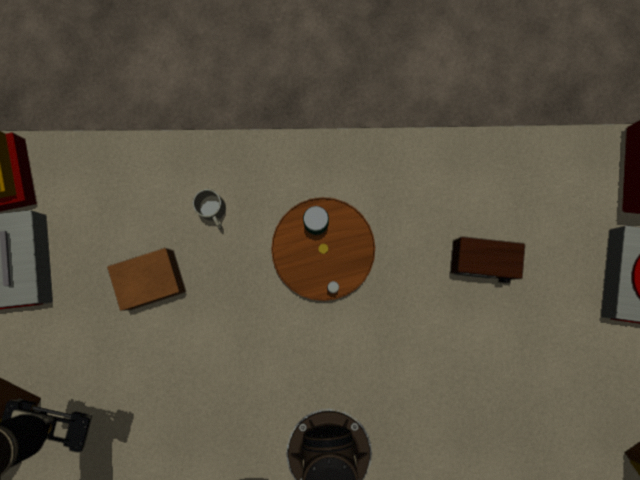

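View pics/scene0.png

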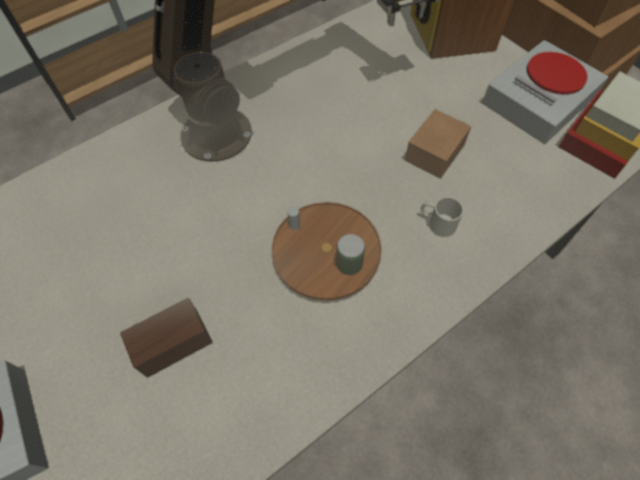

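The top view shows the platter centred near (323,249), the post at (333,287) and the can at (316,218). The mug is at (208,207), the carton at (146,279) and the radio at (488,258), all clear of the platter. The scene view shows the post at (293,218) and the can at (350,255). I'll locate them with depth height slices.

```bash
cat > h.py <<'E'
import numpy as np, cv2
def cloud(d,c):
    K=c["intrinsics"]; v,u=np.nonzero(d>0); z=d[v,u]
    p=np.stack([u,v],1).astype(np.float64)[:,None]
    r=cv2.undistortPoints(p,K,np.array([float(c["k1"]),0,0,0]))[:,0]
    X=np.c_[r*z[:,None],z]
    return (X-c["t"])@c["R"],u,v      # R^T (X-t)
def circ(P,R=None):
    A=np.c_[2*P,np.ones(len(P))]; s=np.linalg.lstsq(A,(P**2).sum(1),rcond=None)[0]
    return s[:2],np.sqrt(s[2]+s[:2]@s[:2])
E
python3 - <<'E'
from h import *
for n in ["top","scene"]:
    c=np.load(f'pics/{n}0.npz'); X,u,v=cloud(c['d'],c)
    m=(abs(X[:,0]-.58)<.2)&(abs(X[:,1])<.2)
    Y=X[m]; h=np.histogram(Y[:,2],np.arange(-.01,.16,.005)); print(n,dict(zip(np.round(h[1],3),h[0])))
    P=Y[(Y[:,2]>.034)&(Y[:,2]<.055),:2].astype(np.float32)
    print('platter',cv2.minEnclosingCircle(P),P.min(0),P.max(0))
    hull=cv2.convexHull(P)[:,0]; print('hullfit',circ(hull))
    T=Y[(Y[:,2]>.13)&(Y[:,2]<.15),:2]; print('can',len(T),T.mean(0),cv2.minEnclosingCircle(T.astype(np.float32)))
    cc=T.mean(0)
    T=Y[(Y[:,2]>.108)&(Y[:,2]<.122)]; T=T[np.linalg.norm(T[:,:2]-cc,axis=1)>.12]; print('post',len(T),T.mean(0),T[:,2].std())
E
```

```text
top {np.float64(-0.01): np.int64(711), np.float64(-0.005): np.int64(3298), np.float64(0.0): np.int64(4231), np.float64(0.005): np.int64(1371), np.float64(0.01): np.int64(121), np.float64(0.015): np.int64(3), np.float64(0.02): np.int64(0), np.float64(0.025): np.int64(28), np.float64(0.03): np.int64(473), np.float64(0.035): np.int64(2513), np.float64(0.04): np.int64(3228), np.float64(0.045): np.int64(1235), np.float64(0.05): np.int64(207), np.float64(0.055): np.int64(25), np.float64(0.06): np.int64(7), np.float64(0.065): np.int64(9), np.float64(0.07): np.int64(2), np.float64(0.075): np.int64(4), np.float64(0.08): np.int64(6), np.float64(0.085): np.int64(4), np.float64(0.09): np.int64(7), np.float64(0.095): np.int64(7), np.float64(0.1): np.int64(5), np.float64(0.105): np.int64(8), np.float64(0.11): np.int64(43), np.float64(0.115): np.int64(46), np.float64(0.12): np.int64(25), np.float64(0.125): np.int64(34), np.float64(0.13): np.int64(48), np.float64(0.135): np.int64(173), np.float64(0.14): np.int64(215), np.float64(0.145): np.int64(46), np.float64(0.15): np.int64(1)}
platter ((0.583056
[... 1095 characters left out ...]
nt64(30), np.float64(0.105): np.int64(42), np.float64(0.11): np.int64(92), np.float64(0.115): np.int64(50), np.float64(0.12): np.int64(38), np.float64(0.125): np.int64(48), np.float64(0.13): np.int64(56), np.float64(0.135): np.int64(264), np.float64(0.14): np.int64(205), np.float64(0.145): np.int64(2), np.float64(0.15): np.int64(0)}
platter ((0.5814516544342041, 0.009286502376198769), 0.15214811265468597) [ 0.43258342 -0.14118597] [0.7316227  0.15930037]
hullfit (array([0.58191862, 0.00901088]), np.float64(0.14995600890860553))
can 527 [0.65946839 0.02641754] ((0.658284604549408, 0.027292819693684578), 0.034713342785835266)
post 100 [ 0.47075193 -0.01783986  0.1138269 ] 0.0023992972341678968
```

Emit:
servo_tool --moves '[{"dx":0.025,"dy":-0.045,"roll":2.7},{"dx":0.025,"dy":-0.045,"roll":2.7},{"dx":0.025,"dy":-0.045,"roll":2.7},{"dx":0.025,"dy":-0.045,"roll":2.7},{"dx":0.025,"dy":-0.045,"roll":2.7},{"dx":0.025,"dy":-0.045,"roll":2.7},{"dx":0.025,"dy":-0.045,"roll":2.7},{"dx":0.025,"dy":-0.045,"roll":2.7},{"dx":0.025,"dy":-0.045,"roll":2.7},{"dx":0.025,"dy":-0.045,"roll":2.7}]'

```text
$.moves[0]: bad value
```

Emit:
servo_tool --moves '[{"dx":0.013,"dy":-0.0445,"dz":-0.01},{"dx":0.013,"dy":-0.0445,"dz":-0.01},{"dx":0.013,"dy":-0.0445,"dz":-0.01},{"dx":0.013,"dy":-0.0445,"dz":-0.01},{"dx":0.013,"dy":-0.0445,"dz":-0.01},{"dx":0},{"dx":0},{"dx":0},{"dx":0},{"dx":0}]'

```text
$.moves[0]: bad value
```

```bash
cat > look.py <<'E'
from station import *
from h import *
import sys
C=np.array([.583,.0095])
def look(n):
    s=get_state(); c=calibration(n); im,d=grab_frame(n); X,u,v=cloud(d,c)
    r=X[:,:2]-C; R=np.linalg.norm(r,axis=1); z=X[:,2]; out=[n,round(float(s["t"]),3),np.round(s["eef_pos"],4).tolist()]
    k=(z>.128)&(z<.150)&(R>.02)&(R<.13); a=None
    if k.sum()>60:
        cc,rad=cv2.minEnclosingCircle(r[k].astype(np.float32)); a=np.arctan2(-cc[1],-cc[0])
        out+=["can n",int(k.sum()),"rad",round(rad,4),"dist",round(float(np.hypot(*cc)),4),"postang",round(float(a)%(2*np.pi),4)]
    k=(z>.106)&(z<.122)&(R>.09)&(R<.14)
    if a is not None: k&=(np.cos(np.arctan2(r[:,1],r[:,0])-a)>0.5)
    if k.sum()>10:
        cc=np.median(r[k],0); out+=["post n",int(k.sum()),"d",round(float(np.hypot(*cc)),4),"ang",round(float(np.arctan2(cc[1],cc[0]))%(2*np.pi),4),np.round(r[k].std(0),4).tolist()]
    print(*out); return im
E
python3 - <<'E'
from look import *
s=get_state(); print(np.round(s["q"],3),np.round(s["ee_rot"],3),np.round(s["force"],2),s["width"])
for n in ["top","scene","wrist"]: im=look(n)
cv2.imwrite('pics/w1.png',im[:,:,::-1])
E
```

```text
[ 1.626  0.359  0.011 -0.    -1.224 -0.288] [ 3.14  -0.    -0.233] [-0.54 -0.32 -0.06] 0.08761339576796072
top 0.1 [0.1557, 0.6564, 0.2445] can n 497 rad 0.0359 dist 0.0774 postang 3.4029 post n 100 d 0.1145 ang 3.3709 [0.0078, 0.0079]
scene 0.15 [0.1557, 0.6564, 0.2447] can n 552 rad 0.0356 dist 0.0778 postang 3.3676 post n 110 d 0.1145 ang 3.3891 [0.0083, 0.0082]
wrist 0.2 [0.1557, 0.6565, 0.2448]
```

View pics/w1.png

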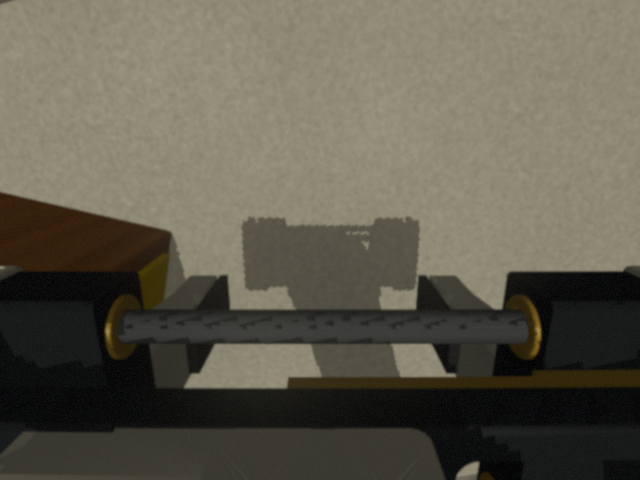

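The wrist picture shows the two fingers at (205,320) and (435,320), with only bare table and the gripper's shadow between them. The arm hasn't moved because the rows were refused, so every row needs all five fields.

Emit:
servo_tool --moves '[{"dx":0.025,"dy":-0.045,"dz":0,"roll":2.7,"jaw":1},{"dx":0.025,"dy":-0.045,"dz":0,"roll":2.7,"jaw":1},{"dx":0.025,"dy":-0.045,"dz":0,"roll":2.7,"jaw":1},{"dx":0.025,"dy":-0.045,"dz":0,"roll":2.7,"jaw":1},{"dx":0.025,"dy":-0.045,"dz":0,"roll":2.7,"jaw":1},{"dx":0.025,"dy":-0.045,"dz":0,"roll":2.7,"jaw":1},{"dx":0.025,"dy":-0.045,"dz":0,"roll":2.7,"jaw":1},{"dx":0.025,"dy":-0.045,"dz":0,"roll":2.7,"jaw":1},{"dx":0.025,"dy":-0.045,"dz":0,"roll":2.7,"jaw":1},{"dx":0.025,"dy":-0.045,"dz":0,"roll":2.7,"jaw":1}]'

```text
t: 1.5
eef_pos: [0.4062, 0.2053, 0.2457]
ee_rot: [-3.141, -0.001, 0.24]
force: [0.7, 0.2, 0.2]
width: 0.0875
gripper_force: 0.0
```

Emit:
servo_tool --moves '[{"dx":0.013,"dy":-0.0445,"dz":-0.01,"roll":0,"jaw":1},{"dx":0.013,"dy":-0.0445,"dz":-0.01,"roll":0,"jaw":1},{"dx":0.013,"dy":-0.0445,"dz":-0.01,"roll":0,"jaw":1},{"dx":0.013,"dy":-0.0445,"dz":-0.01,"roll":0,"jaw":1},{"dx":0.013,"dy":-0.0445,"dz":-0.01,"roll":0,"jaw":1},{"dx":0,"dy":0,"dz":0,"roll":0,"jaw":1},{"dx":0,"dy":0,"dz":0,"roll":0,"jaw":1},{"dx":0,"dy":0,"dz":0,"roll":0,"jaw":1},{"dx":0,"dy":0,"dz":0,"roll":0,"jaw":1},{"dx":0,"dy":0,"dz":0,"roll":0,"jaw":1}]'

```text
t: 2.75
eef_pos: [0.4707, -0.0151, 0.1956]
ee_rot: [-3.141, -0.0, 0.24]
force: [-0.3, -0.0, 0.2]
width: 0.0876
gripper_force: 0.0
```

Run:
```python
from look import *
s=get_state(); print(np.round(s["q"],3),np.round(s["ee_rot"],3),np.round(s["force"],2),s["width"])
for n in ["top","scene","wrist"]: im=look(n)
cv2.imwrite('pics/w2.png',im[:,:,::-1])
```

```text
[ 0.387  0.06  -0.495 -0.    -1.015  1.423] [-3.141 -0.     0.24 ] [-0.32 -0.02  0.23] 0.08758268070986674
top 2.75 [0.4707, -0.0151, 0.1956] can n 501 rad 0.0356 dist 0.0767 postang 3.4065
scene 2.8 [0.4707, -0.0152, 0.1955] can n 545 rad 0.0356 dist 0.0774 postang 3.3715 post n 106 d 0.1144 ang 3.3861 [0.0084, 0.0083]
wrist 2.85 [0.4708, -0.0153, 0.1955] post n 1933 d 0.1139 ang 3.3643 [0.008, 0.0078]
```

View pics/w2.png

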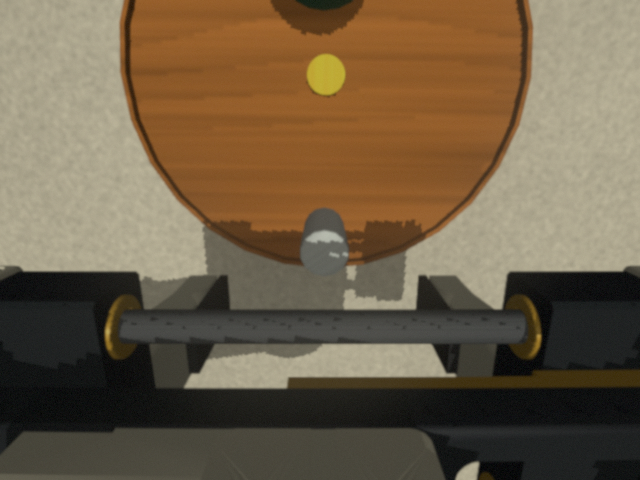

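The wrist picture shows the post at (325,240) between the fingers, with the spindle dot at (326,74). It gives a good close view for tracking. I'll push clockwise because joint 6 has more room that way. Next I'll work out the rows.

```bash
cat > plan.py <<'E'
import numpy as np
C=np.array([.583,.0095])
def rows(p0,angs,dz,roll=None):
    p=np.array(p0[:2])
    for i,a in enumerate(angs):
        q=p if a is None else C+.115*np.array([np.cos(a),np.sin(a)])
        d=np.round(q-p,4); print(i+1,d,dz[i],None if roll is None else round(roll[i],1)); p=p+d
E
python3 - <<'E'
from plan import *
st=np.array([.03,.05,.05,.05,.05,.05,.06,.07])
rows([.4708,-.0153],[None,None]+list(3.359-np.cumsum(st)),[-.045,-.045]+[0]*8,[0,0]+list(-np.degrees(st)))
E
```

```text
1 [0. 0.] -0.045 0
2 [0. 0.] -0.045 0
3 [-0.0008  0.0034] 0 -1.7
4 [-0.0009  0.0056] 0 -2.9
5 [-0.0007  0.0058] 0 -2.9
6 [-0.0003  0.0057] 0 -2.9
7 [-0.0001  0.0057] 0 -2.9
8 [0.0002 0.0058] 0 -2.9
9 [0.0007 0.0069] 0 -3.4
10 [0.0012 0.0079] 0 -4.0
```

Emit:
servo_tool --moves '[{"dx":0,"dy":0,"dz":-0.045,"roll":0,"jaw":1},{"dx":0,"dy":0,"dz":-0.045,"roll":0,"jaw":1},{"dx":-0.0008,"dy":0.0034,"dz":0,"roll":-1.7,"jaw":1},{"dx":-0.0009,"dy":0.0056,"dz":0,"roll":-2.9,"jaw":1},{"dx":-0.0007,"dy":0.0058,"dz":0,"roll":-2.9,"jaw":1},{"dx":-0.0003,"dy":0.0057,"dz":0,"roll":-2.9,"jaw":1},{"dx":-0.0001,"dy":0.0057,"dz":0,"roll":-2.9,"jaw":1},{"dx":0.0002,"dy":0.0058,"dz":0,"roll":-2.9,"jaw":1},{"dx":0.0007,"dy":0.0069,"dz":0,"roll":-3.4,"jaw":1},{"dx":0.0012,"dy":0.0079,"dz":0,"roll":-4.0,"jaw":1}]'

```text
t: 4.15
eef_pos: [0.4701, 0.0313, 0.1054]
ee_rot: [-3.142, -0.0, -0.176]
force: [0.1, 0.8, 0.1]
width: 0.0877
gripper_force: 0.0
```

Run:
```python
from look import *
for n in ["wrist","scene","wrist"]:
    s=get_state(); print(np.round(s["q"],2),np.round(s["qd"],2),np.round(s["ee_rot"],3),np.round(s["force"],2)); im=look(n)
```

```text
[ 0.49  0.17 -0.61  0.   -0.79  0.91] [ 0.12  0.02  0.03  0.   -0.01 -0.68] [-3.142 -0.    -0.176] [0.08 0.82 0.09]
wrist 4.15 [0.4701, 0.0313, 0.1054] can n 2144 rad 0.0492 dist 0.1122 postang 6.0903
[ 0.49  0.17 -0.61  0.   -0.79  0.91] [-0.01 -0.   -0.    0.    0.    0.13] [-3.141 -0.    -0.179] [ 0.69  1.02 -0.54]
scene 4.2 [0.4705, 0.032, 0.1055] can n 572 rad 0.1163 dist 0.0299 postang 4.6861
[ 0.49  0.17 -0.61  0.   -0.79  0.91] [-0.01 -0.   -0.01 -0.   -0.    0.08] [-3.141 -0.    -0.174] [ 0.43  0.26 -0.97]
wrist 4.25 [0.4703, 0.0316, 0.1054] can n 2171 rad 0.0492 dist 0.1122 postang 6.0892
```

```bash
sed -i 's/def look(n):/def look(n,exp=None):/; s/    k=(z>.128)&(z<.150)&(R>.02)&(R<.13); a=None/    E=0 if exp is None else np.cos(np.arctan2(r[:,1],r[:,0])-exp)\n    k=(z>.128)\&(z<.150)\&(R>.02)\&(R<.12)\&(E<=0); a=None/; s/(R>.09)&(R<.14)/(R>.09)\&(R<.14)\&(E>=0)/' look.py
python3 - <<'E'
from look import *
for n in ["top","scene"]*2: im=look(n,3.1)
E
```

```text
top 4.3 [0.4701, 0.0313, 0.1053] can n 492 rad 0.0358 dist 0.0774 postang 3.1309
scene 4.35 [0.47, 0.0311, 0.1053] can n 560 rad 0.0356 dist 0.0783 postang 3.076 post n 101 d 0.108 ang 3.0803 [0.0088, 0.0305]
top 4.4 [0.4699, 0.0309, 0.1053] can n 499 rad 0.0359 dist 0.0766 postang 3.0876
scene 4.45 [0.4699, 0.0309, 0.1053] can n 566 rad 0.035 dist 0.0784 postang 3.0306 post n 104 d 0.1085 ang 3.0056 [0.0094, 0.0295]
```

Run:
```python
from plan import *
st=np.array([.1,.1,.1,.1,.11,.13,.15,.15,.13,.10])
rows([.4701,.0313],list(2.953-np.cumsum(st)),[0]*8+[.05,.035],list(-np.degrees(st)))
```

```text
1 [0.0027 0.0109] 0 -5.7
2 [0.0038 0.0109] 0 -5.7
3 [0.0049 0.0104] 0 -5.7
4 [0.0059 0.0098] 0 -5.7
5 [0.0075 0.0102] 0 -6.3
6 [0.0104 0.0108] 0 -7.4
7 [0.0135 0.0106] 0 -8.6
8 [0.015  0.0085] 0 -8.6
9 [0.0139 0.0055] 0.05 -7.4
10 [0.0111 0.003 ] 0.035 -5.7
```

Emit:
servo_tool --moves '[{"dx":0.0027,"dy":0.0109,"dz":0,"roll":-5.7,"jaw":1},{"dx":0.0038,"dy":0.0109,"dz":0,"roll":-5.7,"jaw":1},{"dx":0.0049,"dy":0.0104,"dz":0,"roll":-5.7,"jaw":1},{"dx":0.0059,"dy":0.0098,"dz":0,"roll":-5.7,"jaw":1},{"dx":0.0075,"dy":0.0102,"dz":0,"roll":-6.3,"jaw":1},{"dx":0.0104,"dy":0.0108,"dz":0,"roll":-7.4,"jaw":1},{"dx":0.0135,"dy":0.0106,"dz":0,"roll":-8.6,"jaw":1},{"dx":0.015,"dy":0.0085,"dz":0,"roll":-8.6,"jaw":1},{"dx":0.0139,"dy":0.0055,"dz":0.05,"roll":-7.4,"jaw":1},{"dx":0.0111,"dy":0.003,"dz":0.035,"roll":-5.7,"jaw":1}]'

```text
t: 5.75
eef_pos: [0.5596, 0.1217, 0.192]
ee_rot: [-3.141, -0.0, -1.342]
force: [0.5, -0.1, 0.6]
width: 0.0879
gripper_force: 0.0
```

Run:
```python
from look import *
for n in ["scene","top","wrist"]: im=look(n,1.9)
```

```text
scene 5.75 [0.5596, 0.1217, 0.192] can n 556 rad 0.0355 dist 0.0784 postang 1.9472 post n 104 d 0.1125 ang 1.9354 [0.0086, 0.008]
top 5.8 [0.5628, 0.1226, 0.1968] can n 502 rad 0.0355 dist 0.0772 postang 1.9016 post n 11 d 0.1151 ang 1.9911 [0.0027, 0.0044]
wrist 5.85 [0.5618, 0.1225, 0.1945] post n 1942 d 0.1134 ang 1.823 [0.0078, 0.008]
```

Run:
```python
from plan import *
st=np.linspace(.14,.127,10)
rows([.562,.1224],list(1.775-np.cumsum(st)),[-.005]+[0]*9)
```

```text
1 [0.0136 0.0019] -0.005 None
2 [ 0.0159 -0.0001] 0 None
3 [ 0.0156 -0.0023] 0 None
4 [ 0.015  -0.0043] 0 None
5 [ 0.0141 -0.0062] 0 None
6 [ 0.0131 -0.0079] 0 None
7 [ 0.0117 -0.0095] 0 None
8 [ 0.0103 -0.0108] 0 None
9 [ 0.0087 -0.0119] 0 None
10 [ 0.007  -0.0128] 0 None
```

Emit:
servo_tool --moves '[{"dx":0.0136,"dy":0.0019,"dz":-0.005,"roll":0,"jaw":1},{"dx":0.0159,"dy":-0.0001,"dz":0,"roll":0,"jaw":1},{"dx":0.0156,"dy":-0.0023,"dz":0,"roll":0,"jaw":1},{"dx":0.015,"dy":-0.0043,"dz":0,"roll":0,"jaw":1},{"dx":0.0141,"dy":-0.0062,"dz":0,"roll":0,"jaw":1},{"dx":0.0131,"dy":-0.0079,"dz":0,"roll":0,"jaw":1},{"dx":0.0117,"dy":-0.0095,"dz":0,"roll":0,"jaw":1},{"dx":0.0103,"dy":-0.0108,"dz":0,"roll":0,"jaw":1},{"dx":0.0087,"dy":-0.0119,"dz":0,"roll":0,"jaw":1},{"dx":0.007,"dy":-0.0128,"dz":0,"roll":0,"jaw":1}]'

```text
t: 7.15
eef_pos: [0.6842, 0.0568, 0.1854]
ee_rot: [3.142, -0.0, -1.339]
force: [0.0, -0.0, -0.5]
width: 0.0878
gripper_force: 0.0
```

Run:
```python
from look import *
for n in ["wrist","scene"]: im=look(n,.44)
```

```text
wrist 7.15 [0.6842, 0.0568, 0.1854] can n 3393 rad 0.0311 dist 0.0619 postang 0.3351 post n 2160 d 0.1138 ang 0.2974 [0.0078, 0.008]
scene 7.2 [0.6847, 0.0555, 0.1853] can n 499 rad 0.0348 dist 0.0778 postang 0.2971 post n 118 d 0.1148 ang 0.2338 [0.008, 0.008]
```

Run:
```python
from plan import *
t=np.arange(1,11)/8
rows([.6845,.0555],list(.18-.04-(1.11*t-.05*t*t)),[0]*10)
```

```text
1 [ 0.0135 -0.0458] 0 None
2 [-0.001  -0.0156] 0 None
3 [-0.0031 -0.0152] 0 None
4 [-0.0051 -0.0144] 0 None
5 [-0.0068 -0.0136] 0 None
6 [-0.0085 -0.0123] 0 None
7 [-0.0098 -0.011 ] 0 None
8 [-0.011  -0.0096] 0 None
9 [-0.012 -0.008] 0 None
10 [-0.0128 -0.0064] 0 None
```

Emit:
servo_tool --moves '[{"dx":0.0135,"dy":-0.0458,"dz":0,"roll":0,"jaw":1},{"dx":-0.001,"dy":-0.0156,"dz":0,"roll":0,"jaw":1},{"dx":-0.0031,"dy":-0.0152,"dz":0,"roll":0,"jaw":1},{"dx":-0.0051,"dy":-0.0144,"dz":0,"roll":0,"jaw":1},{"dx":-0.0068,"dy":-0.0136,"dz":0,"roll":0,"jaw":1},{"dx":-0.0085,"dy":-0.0123,"dz":0,"roll":0,"jaw":1},{"dx":-0.0098,"dy":-0.011,"dz":0,"roll":0,"jaw":1},{"dx":-0.011,"dy":-0.0096,"dz":0,"roll":0,"jaw":1},{"dx":-0.012,"dy":-0.008,"dz":0,"roll":0,"jaw":1},{"dx":-0.0128,"dy":-0.0064,"dz":0,"roll":0,"jaw":1}]'

```text
t: 8.5
eef_pos: [0.6262, -0.0946, 0.1854]
ee_rot: [3.142, 0.0, -1.339]
force: [-0.7, 0.6, 0.1]
width: 0.0877
gripper_force: 0.0
```

Run:
```python
from look import *
for n in ["wrist"]: im=look(n,5.15)
```

```text
wrist 8.5 [0.6262, -0.0946, 0.1854] post n 2092 d 0.1163 ang 5.1645 [0.0078, 0.008]
```

Run:
```python
from plan import *
t=np.arange(1,11)/8
rows([.6257,-.0955],list(-1.168-.03-(.98*t-.047*t*t)),[0]*10)
```

```text
1 [-0.0141 -0.0064] 0 None
2 [-0.0136 -0.0026] 0 None
3 [-0.0136 -0.001 ] 0 None
4 [-0.0135  0.0006] 0 None
5 [-0.0131  0.0022] 0 None
6 [-0.0127  0.0036] 0 None
7 [-0.012  0.005] 0 None
8 [-0.0112  0.0062] 0 None
9 [-0.0103  0.0073] 0 None
10 [-0.0094  0.0082] 0 None
```

Emit:
servo_tool --moves '[{"dx":-0.0141,"dy":-0.0064,"dz":0,"roll":0,"jaw":1},{"dx":-0.0136,"dy":-0.0026,"dz":0,"roll":0,"jaw":1},{"dx":-0.0136,"dy":-0.001,"dz":0,"roll":0,"jaw":1},{"dx":-0.0135,"dy":0.0006,"dz":0,"roll":0,"jaw":1},{"dx":-0.0131,"dy":0.0022,"dz":0,"roll":0,"jaw":1},{"dx":-0.0127,"dy":0.0036,"dz":0,"roll":0,"jaw":1},{"dx":-0.012,"dy":0.005,"dz":0,"roll":0,"jaw":1},{"dx":-0.0112,"dy":0.0062,"dz":0,"roll":0,"jaw":1},{"dx":-0.0103,"dy":0.0073,"dz":0,"roll":0,"jaw":1},{"dx":-0.0094,"dy":0.0082,"dz":0,"roll":0,"jaw":1}]'

```text
t: 9.8
eef_pos: [0.503, -0.0704, 0.1854]
ee_rot: [-3.141, -0.0, -1.339]
force: [0.4, -0.2, -1.3]
width: 0.0874
gripper_force: 0.0
```

Run:
```python
from look import *
for n in ["wrist"]: im=look(n,3.97)
```

```text
wrist 9.8 [0.503, -0.0704, 0.1854] post n 2105 d 0.1168 ang 3.9609 [0.0078, 0.008]
```

Run:
```python
from plan import *
t=np.arange(1,11)/8
rows([.502,-.0702],list(3.918-.03-(.86*t-.046*t*t)),[0]*10)
print(3.918-.86*1.25+.046*1.56)
```

```text
1 [-0.0113  0.0111] 0 None
2 [-0.0067  0.01  ] 0 None
3 [-0.0055  0.0106] 0 None
4 [-0.0044  0.011 ] 0 None
5 [-0.0032  0.0111] 0 None
6 [-0.002   0.0113] 0 None
7 [-0.0009  0.0113] 0 None
8 [0.0003 0.0111] 0 None
9 [0.0012 0.0108] 0 None
10 [0.0023 0.0106] 0 None
2.91476
```

Emit:
servo_tool --moves '[{"dx":-0.0113,"dy":0.0111,"dz":0,"roll":0,"jaw":1},{"dx":-0.0067,"dy":0.01,"dz":0,"roll":0,"jaw":1},{"dx":-0.0055,"dy":0.0106,"dz":0,"roll":0,"jaw":1},{"dx":-0.0044,"dy":0.011,"dz":0,"roll":0,"jaw":1},{"dx":-0.0032,"dy":0.0111,"dz":0,"roll":0,"jaw":1},{"dx":-0.002,"dy":0.0113,"dz":0,"roll":0,"jaw":1},{"dx":-0.0009,"dy":0.0113,"dz":0,"roll":0,"jaw":1},{"dx":0.0003,"dy":0.0111,"dz":0,"roll":0,"jaw":1},{"dx":0.0012,"dy":0.0108,"dz":0,"roll":0,"jaw":1},{"dx":0.0023,"dy":0.0106,"dz":0,"roll":0,"jaw":1}]'

```text
t: 11.1
eef_pos: [0.4736, 0.0386, 0.1853]
ee_rot: [3.142, -0.0, -1.339]
force: [-1.0, -0.1, 0.1]
width: 0.0875
gripper_force: 0.0
```

Run:
```python
from look import *
for n in ["wrist"]: im=look(n,2.95)
```

```text
wrist 11.1 [0.4736, 0.0386, 0.1853] can n 6950 rad 0.035 dist 0.0725 postang 2.8714 post n 2074 d 0.1149 ang 2.8789 [0.0078, 0.008]
```

Run:
```python
from plan import *
t=np.arange(1,11)/8
rows([.4736,.0393],list(2.84-.03-(.77*t-.043*t*t)),[0]*10)
```

```text
1 [0.0047 0.0178] 0 None
2 [0.005  0.0097] 0 None
3 [0.0057 0.009 ] 0 None
4 [0.0065 0.0083] 0 None
5 [0.0071 0.0076] 0 None
6 [0.0076 0.0068] 0 None
7 [0.008 0.006] 0 None
8 [0.0084 0.0052] 0 None
9 [0.0087 0.0045] 0 None
10 [0.0089 0.0036] 0 None
```

Emit:
servo_tool --moves '[{"dx":0.0047,"dy":0.0178,"dz":0,"roll":0,"jaw":1},{"dx":0.005,"dy":0.0097,"dz":0,"roll":0,"jaw":1},{"dx":0.0057,"dy":0.009,"dz":0,"roll":0,"jaw":1},{"dx":0.0065,"dy":0.0083,"dz":0,"roll":0,"jaw":1},{"dx":0.0071,"dy":0.0076,"dz":0,"roll":0,"jaw":1},{"dx":0.0076,"dy":0.0068,"dz":0,"roll":0,"jaw":1},{"dx":0.008,"dy":0.006,"dz":0,"roll":0,"jaw":1},{"dx":0.0084,"dy":0.0052,"dz":0,"roll":0,"jaw":1},{"dx":0.0087,"dy":0.0045,"dz":0,"roll":0,"jaw":1},{"dx":0.0089,"dy":0.0036,"dz":0,"roll":0,"jaw":1}]'

```text
t: 12.4
eef_pos: [0.5447, 0.1166, 0.1854]
ee_rot: [-3.142, 0.0, -1.339]
force: [-0.5, -0.2, 0.1]
width: 0.0878
gripper_force: 0.0
```

Run:
```python
from look import *
for n in ["wrist"]: im=look(n,1.95)
```

```text
wrist 12.4 [0.5447, 0.1166, 0.1854] post n 2083 d 0.1133 ang 1.8993 [0.0078, 0.008]
```

Run:
```python
from plan import *
t=np.arange(1,11)/8
rows([.5455,.117],list(1.865-.03-(.69*t-.04*t*t)),[0]*10)
```

```text
1 [0.0171 0.0057] 0 None
2 [0.0096 0.0013] 0 None
3 [0.0095 0.0005] 0 None
4 [ 0.0094 -0.0003] 0 None
5 [ 0.0092 -0.001 ] 0 None
6 [ 0.009  -0.0017] 0 None
7 [ 0.0087 -0.0024] 0 None
8 [ 0.0083 -0.0031] 0 None
9 [ 0.0079 -0.0035] 0 None
10 [ 0.0075 -0.0041] 0 None
```

Emit:
servo_tool --moves '[{"dx":0.0171,"dy":0.0057,"dz":0,"roll":0,"jaw":1},{"dx":0.0096,"dy":0.0013,"dz":0,"roll":0,"jaw":1},{"dx":0.0095,"dy":0.0005,"dz":0,"roll":0,"jaw":1},{"dx":0.0094,"dy":-0.0003,"dz":0,"roll":0,"jaw":1},{"dx":0.0092,"dy":-0.001,"dz":0,"roll":0,"jaw":1},{"dx":0.009,"dy":-0.0017,"dz":0,"roll":0,"jaw":1},{"dx":0.0087,"dy":-0.0024,"dz":0,"roll":0,"jaw":1},{"dx":0.0083,"dy":-0.0031,"dz":0,"roll":0,"jaw":1},{"dx":0.0079,"dy":-0.0035,"dz":0,"roll":0,"jaw":1},{"dx":0.0075,"dy":-0.0041,"dz":0,"roll":0,"jaw":1}]'

```text
t: 13.7
eef_pos: [0.6407, 0.1074, 0.1853]
ee_rot: [3.142, 0.0, -1.339]
force: [1.0, 0.6, -0.1]
width: 0.0876
gripper_force: 0.0
```

Run:
```python
from look import *
for n in ["wrist"]: im=look(n,1.07)
```

```text
wrist 13.7 [0.6407, 0.1074, 0.1853] can n 6579 rad 0.0299 dist 0.0607 postang 0.9398 post n 2100 d 0.1131 ang 1.0292 [0.0078, 0.008]
```

The hover held from about 7.4 s to 13.7 s, with the speed still around 0.6 rad/s at the end. Now I'll rise clear and let it run out.

Emit:
servo_tool --moves '[{"dx":0,"dy":0,"dz":0.03,"roll":0,"jaw":1},{"dx":0,"dy":0,"dz":0.03,"roll":0,"jaw":1},{"dx":0,"dy":0,"dz":0.03,"roll":0,"jaw":1},{"dx":0,"dy":0,"dz":0,"roll":0,"jaw":1},{"dx":0,"dy":0,"dz":0,"roll":0,"jaw":1},{"dx":0,"dy":0,"dz":0,"roll":0,"jaw":1},{"dx":0,"dy":0,"dz":0,"roll":0,"jaw":1},{"dx":0,"dy":0,"dz":0,"roll":0,"jaw":1},{"dx":0,"dy":0,"dz":0,"roll":0,"jaw":1},{"dx":0,"dy":0,"dz":0,"roll":0,"jaw":1}]'

```text
t: 15.0
eef_pos: [0.6402, 0.1078, 0.2753]
ee_rot: [3.142, -0.0, -1.339]
force: [0.3, -0.1, -0.1]
width: 0.0876
gripper_force: 0.0
```

Emit:
servo_tool --moves '[{"dx":0,"dy":0,"dz":0,"roll":0,"jaw":1},{"dx":0,"dy":0,"dz":0,"roll":0,"jaw":1},{"dx":0,"dy":0,"dz":0,"roll":0,"jaw":1},{"dx":0,"dy":0,"dz":0,"roll":0,"jaw":1},{"dx":0,"dy":0,"dz":0,"roll":0,"jaw":1},{"dx":0,"dy":0,"dz":0,"roll":0,"jaw":1},{"dx":0,"dy":0,"dz":0,"roll":0,"jaw":1},{"dx":0,"dy":0,"dz":0,"roll":0,"jaw":1},{"dx":0,"dy":0,"dz":0,"roll":0,"jaw":1},{"dx":0,"dy":0,"dz":0,"roll":0,"jaw":1}]'

```text
t: 16.25
eef_pos: [0.6402, 0.1078, 0.2754]
ee_rot: [-3.142, 0.0, -1.339]
force: [-0.5, -0.7, -0.2]
width: 0.0875
gripper_force: 0.0
```

Emit:
servo_tool --moves '[{"dx":0,"dy":0,"dz":0,"roll":0,"jaw":1},{"dx":0,"dy":0,"dz":0,"roll":0,"jaw":1},{"dx":0,"dy":0,"dz":0,"roll":0,"jaw":1},{"dx":0,"dy":0,"dz":0,"roll":0,"jaw":1},{"dx":0,"dy":0,"dz":0,"roll":0,"jaw":1},{"dx":0,"dy":0,"dz":0,"roll":0,"jaw":1},{"dx":0,"dy":0,"dz":0,"roll":0,"jaw":1},{"dx":0,"dy":0,"dz":0,"roll":0,"jaw":1},{"dx":0,"dy":0,"dz":0,"roll":0,"jaw":1},{"dx":0,"dy":0,"dz":0,"roll":0,"jaw":1}]'

```text
t: 17.5
eef_pos: [0.6403, 0.1078, 0.2754]
ee_rot: [-3.142, -0.0, -1.339]
force: [-0.9, -0.8, 0.4]
width: 0.0875
gripper_force: 0.0
```

Emit:
servo_tool --moves '[{"dx":0,"dy":0,"dz":0,"roll":0,"jaw":1},{"dx":0,"dy":0,"dz":0,"roll":0,"jaw":1},{"dx":0,"dy":0,"dz":0,"roll":0,"jaw":1},{"dx":0,"dy":0,"dz":0,"roll":0,"jaw":1},{"dx":0,"dy":0,"dz":0,"roll":0,"jaw":1},{"dx":0,"dy":0,"dz":0,"roll":0,"jaw":1},{"dx":0,"dy":0,"dz":0,"roll":0,"jaw":1},{"dx":0,"dy":0,"dz":0,"roll":0,"jaw":1},{"dx":0,"dy":0,"dz":0,"roll":0,"jaw":1},{"dx":0,"dy":0,"dz":0,"roll":0,"jaw":1}]'

```text
t: 18.75
eef_pos: [0.6403, 0.1078, 0.2754]
ee_rot: [-3.142, 0.0, -1.339]
force: [-0.1, -0.7, -0.1]
width: 0.0878
gripper_force: 0.0
```

Emit:
servo_tool --moves '[{"dx":0,"dy":0,"dz":0,"roll":0,"jaw":1},{"dx":0,"dy":0,"dz":0,"roll":0,"jaw":1},{"dx":0,"dy":0,"dz":0,"roll":0,"jaw":1},{"dx":0,"dy":0,"dz":0,"roll":0,"jaw":1},{"dx":0,"dy":0,"dz":0,"roll":0,"jaw":1},{"dx":0,"dy":0,"dz":0,"roll":0,"jaw":1},{"dx":0,"dy":0,"dz":0,"roll":0,"jaw":1},{"dx":0,"dy":0,"dz":0,"roll":0,"jaw":1},{"dx":0,"dy":0,"dz":0,"roll":0,"jaw":1},{"dx":0,"dy":0,"dz":0,"roll":0,"jaw":1}]'

```text
t: 20.0
eef_pos: [0.6402, 0.1078, 0.2754]
ee_rot: [3.142, 0.0, -1.339]
force: [-0.8, -1.1, -0.7]
width: 0.0875
gripper_force: 0.0
```

Emit:
servo_tool --moves '[{"dx":0,"dy":0,"dz":0,"roll":0,"jaw":1},{"dx":0,"dy":0,"dz":0,"roll":0,"jaw":1},{"dx":0,"dy":0,"dz":0,"roll":0,"jaw":1},{"dx":0,"dy":0,"dz":0,"roll":0,"jaw":1},{"dx":0,"dy":0,"dz":0,"roll":0,"jaw":1},{"dx":0,"dy":0,"dz":0,"roll":0,"jaw":1},{"dx":0,"dy":0,"dz":0,"roll":0,"jaw":1},{"dx":0,"dy":0,"dz":0,"roll":0,"jaw":1},{"dx":0,"dy":0,"dz":0,"roll":0,"jaw":1},{"dx":0,"dy":0,"dz":0,"roll":0,"jaw":1}]'

```text
t: 21.25
eef_pos: [0.6402, 0.1077, 0.2753]
ee_rot: [3.142, 0.0, -1.339]
force: [-0.2, 0.4, 0.1]
width: 0.0876
gripper_force: 0.0
```

Emit:
servo_tool --moves '[{"dx":0,"dy":0,"dz":0,"roll":0,"jaw":1},{"dx":0,"dy":0,"dz":0,"roll":0,"jaw":1},{"dx":0,"dy":0,"dz":0,"roll":0,"jaw":1},{"dx":0,"dy":0,"dz":0,"roll":0,"jaw":1},{"dx":0,"dy":0,"dz":0,"roll":0,"jaw":1},{"dx":0,"dy":0,"dz":0,"roll":0,"jaw":1},{"dx":0,"dy":0,"dz":0,"roll":0,"jaw":1},{"dx":0,"dy":0,"dz":0,"roll":0,"jaw":1},{"dx":0,"dy":0,"dz":0,"roll":0,"jaw":1},{"dx":0,"dy":0,"dz":0,"roll":0,"jaw":1}]'

```text
t: 22.5
eef_pos: [0.6402, 0.1078, 0.2754]
ee_rot: [-3.142, -0.0, -1.339]
force: [0.4, 0.1, 0.0]
width: 0.0876
gripper_force: 0.0
```

Emit:
servo_tool --moves '[{"dx":0,"dy":0,"dz":0,"roll":0,"jaw":1},{"dx":0,"dy":0,"dz":0,"roll":0,"jaw":1},{"dx":0,"dy":0,"dz":0,"roll":0,"jaw":1},{"dx":0,"dy":0,"dz":0,"roll":0,"jaw":1},{"dx":0,"dy":0,"dz":0,"roll":0,"jaw":1},{"dx":0,"dy":0,"dz":0,"roll":0,"jaw":1},{"dx":0,"dy":0,"dz":0,"roll":0,"jaw":1},{"dx":0,"dy":0,"dz":0,"roll":0,"jaw":1},{"dx":0,"dy":0,"dz":0,"roll":0,"jaw":1},{"dx":0,"dy":0,"dz":0,"roll":0,"jaw":1}]'

```text
t: 23.75
eef_pos: [0.6402, 0.1078, 0.2753]
ee_rot: [3.142, 0.0, -1.339]
force: [-0.8, 0.3, -0.5]
width: 0.0878
gripper_force: 0.0
```

Emit:
servo_tool --moves '[{"dx":0,"dy":0,"dz":0,"roll":0,"jaw":1},{"dx":0,"dy":0,"dz":0,"roll":0,"jaw":1},{"dx":0,"dy":0,"dz":0,"roll":0,"jaw":1},{"dx":0,"dy":0,"dz":0,"roll":0,"jaw":1},{"dx":0,"dy":0,"dz":0,"roll":0,"jaw":1},{"dx":0,"dy":0,"dz":0,"roll":0,"jaw":1},{"dx":0,"dy":0,"dz":0,"roll":0,"jaw":1},{"dx":0,"dy":0,"dz":0,"roll":0,"jaw":1},{"dx":0,"dy":0,"dz":0,"roll":0,"jaw":1},{"dx":0,"dy":0,"dz":0,"roll":0,"jaw":1}]'

```text
t: 25.0
eef_pos: [0.6402, 0.1078, 0.2753]
ee_rot: [3.142, 0.0, -1.339]
force: [-1.2, -0.1, 0.0]
width: 0.0876
gripper_force: 0.0
```

Run:
```python
from look import *
for n in ["scene","top"]: im=look(n)
```

```text
scene 25.0 [0.6402, 0.1078, 0.2753] can n 528 rad 0.036 dist 0.0771 postang 3.9591 post n 111 d 0.1151 ang 3.9758 [0.0084, 0.0082]
top 25.05 [0.6402, 0.1078, 0.2754] can n 314 rad 0.0355 dist 0.0773 postang 3.9857 post n 100 d 0.1154 ang 3.9556 [0.0079, 0.0081]
```

Emit:
servo_tool --moves '[{"dx":0,"dy":0,"dz":0,"roll":0,"jaw":1},{"dx":0,"dy":0,"dz":0,"roll":0,"jaw":1},{"dx":0,"dy":0,"dz":0,"roll":0,"jaw":1},{"dx":0,"dy":0,"dz":0,"roll":0,"jaw":1},{"dx":0,"dy":0,"dz":0,"roll":0,"jaw":1},{"dx":0,"dy":0,"dz":0,"roll":0,"jaw":1},{"dx":0,"dy":0,"dz":0,"roll":0,"jaw":1},{"dx":0,"dy":0,"dz":0,"roll":0,"jaw":1},{"dx":0,"dy":0,"dz":0,"roll":0,"jaw":1},{"dx":0,"dy":0,"dz":0,"roll":0,"jaw":1}]'

```text
t: 26.35
eef_pos: [0.6402, 0.1077, 0.2754]
ee_rot: [3.142, 0.0, -1.339]
force: [-0.0, -0.9, 1.0]
width: 0.0873
gripper_force: 0.0
```

Run:
```python
from look import *
for n in ["scene","top"]: im=look(n); cv2.imwrite(f'pics/{n}9.png',im[:,:,::-1])
```

```text
scene 26.35 [0.6402, 0.1077, 0.2754] can n 530 rad 0.0361 dist 0.0775 postang 3.9526 post n 115 d 0.1162 ang 3.9651 [0.0087, 0.0082]
top 26.4 [0.6402, 0.1078, 0.2754] can n 319 rad 0.0356 dist 0.0777 postang 3.9727 post n 99 d 0.1137 ang 3.9405 [0.0079, 0.0079]
```

View pics/scene9.png

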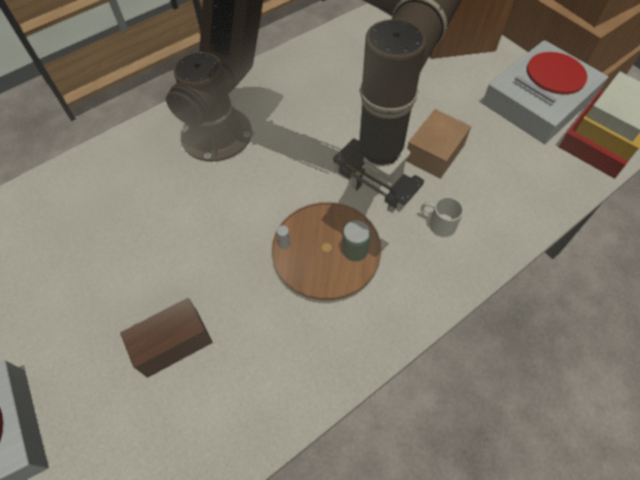

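The picture shows the can upright at (356,240) and the post at (283,236), with the mug, carton and radio where they were. The platter has all but stopped. I'll wait once more, check, and hand in.

Emit:
servo_tool --moves '[{"dx":0,"dy":0,"dz":0,"roll":0,"jaw":1},{"dx":0,"dy":0,"dz":0,"roll":0,"jaw":1},{"dx":0,"dy":0,"dz":0,"roll":0,"jaw":1},{"dx":0,"dy":0,"dz":0,"roll":0,"jaw":1},{"dx":0,"dy":0,"dz":0,"roll":0,"jaw":1},{"dx":0,"dy":0,"dz":0,"roll":0,"jaw":1},{"dx":0,"dy":0,"dz":0,"roll":0,"jaw":1},{"dx":0,"dy":0,"dz":0,"roll":0,"jaw":1},{"dx":0,"dy":0,"dz":0,"roll":0,"jaw":1},{"dx":0,"dy":0,"dz":0,"roll":0,"jaw":1}]'

```text
t: 27.7
eef_pos: [0.6402, 0.1078, 0.2754]
ee_rot: [3.142, -0.0, -1.339]
force: [-0.6, -0.1, 0.5]
width: 0.0873
gripper_force: 0.0
```

Run:
```python
from look import *
for n in ["scene","top"]: im=look(n)
print(job_done())
```

```text
scene 27.7 [0.6402, 0.1078, 0.2754] can n 535 rad 0.0357 dist 0.078 postang 3.9656 post n 115 d 0.1157 ang 3.961 [0.0084, 0.0082]
top 27.75 [0.6402, 0.1078, 0.2754] can n 321 rad 0.0355 dist 0.0776 postang 3.9778 post n 99 d 0.1137 ang 3.9414 [0.0079, 0.0082]
the job is handed in; nothing more can be done
None
```

I pushed the platter to about 1.2 rad/s, kept the gripper over the coasting post for about 6 s while it still turned faster than 0.6 rad/s, and handed the job in at 27.8 s with the platter at rest and the can upright in its place; no verdict was shown.

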